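# Index the sample carousel to the tall vial

## Robot

A 7-joint arm with a two-finger parallel gripper is mounted at the origin on the work surface. World frame = base frame: x ahead of the robot, y to its left, z up, the work surface at z = 0. Lengths are in m, angles in degrees, forces in N, time in s.
With the tool pointing down it reaches from about 0.4 to 0.875 m from the base axis. Payload 4.4 kg.
Tool frame: the origin (TCP) lies midway between the tips of the shut fingers; the grasp point (between the pads) lies r.pinch_z behind it (r.pinch_z is the distance from the TCP to the grasp point, in m); z points along the fingers, y is the line along which they close (so a half turn about z gives the same grasp; the last joint's range is limited). The gripper opens to 85 mm and grips with 20 to 120 N. Pads are 22 mm wide; open, the fingers measure 114 mm over their backs; the gripper's body (76 mm by 85 mm) begins 54 mm behind the grasp point. The pads swing forward as they close: fully open they stand 13 mm farther back than shut.
Start: joints at [-75.504, 36.005, 2.206, 86.941, -1.547, 57.084, -1.146], TCP at [0.204, 0.617, 0.231] pointing down, gripper open.
Joint ranges: [-175.42, 175.42], [-21.48, 121.26], [-71.46, 75.88], [10.55, 141.38], [-63.04, 243.04], [13.31, 113.54], [-168.57, 168.57]. Speed limits (degrees/s): [147.25, 147.25, 180, 180, 180, 180, 180].

## Interface

Orientations are given as [roll, pitch, yaw] about the fixed x, y, z axes, in that order (R = Rz(yaw) Ry(pitch) Rx(roll)).
In Python, from station import r, cams gives the robot as it stands. The module is installed in compiled form; this text tells all that it offers.
- The arm moves only by the tool jog_arm, never from a script. Its argument "increments" is a list of rows, each an object of numbers: "x", "y", "z": the shift along the world's x, y, z in m; "spin": the turn about the world's z in degrees. In form: [{"x": .., "y": .., "z": .., "spin": ..}, ...]. A call has 1 to 20 rows; each row shifts and turns the commanded pose from where the row before left it; what a row does not reach is not made up. A row lasts 1/8 s, in which the tool goes at most 62.5 mm and 10.7 degrees, less where a joint would pass 70% of its speed; a pose out of reach is approached as far as the arm can. A call is refused whole if a number of a shift passes 0.0625 or a number of a turn 10.7, either way. A call with a gripper value outside its range is refused whole. "hand" is the opening in per cent of the stroke, from 0 (shut) to 100 (fully open), set as the call begins (left out, the last holds). The fingers move at their own pace and stop on an object; "grip_force" is the grip in N (left out, the last holds). Time passes only in rows, so rows that do not move let the fingers close. It gives the time, the measured TCP pose, the force, the opening and the grip force at its end, in the units of the state.
- r.state(): the state, without advancing time (a new reading comes with each control period).
- cams.camera(name): name is "scene" or "top" or "wrist"; returns a dict with "color" (400x640x3 uint8, red, green, blue), "fx", "fy", "cx", "cy" (pixels), "extrinsics" (4x4, takes a point from camera to world coordinates). Camera axes: x right, y up, looking along -z (the intrinsics and any distortion apply to the point x, -y, -z); pixel columns grow to the right and rows downward; lengths in m; the calibration is good to about 2 mm. The wrist camera is an equidistant fisheye: a pixel r from the principal point sees the ray r / f radians off the axis. A picture is of the moment at which its call begins. There is no depth.
- r.close_job(): hands the job in; it is judged then, once.
The state is a dict: "time_s": time; "joints": joint angles; "joint_velocities": joint speeds; "joint_efforts": joint torques, N m; "eef_pos": TCP position; "tool_rot": TCP orientation; "wrist_force": force on the tool from outside, world axes, zero at the start; "wrist_torque": the same for the moment, N m; "grip_width": finger opening in m; "finger_force": force on a finger pad.
Only numpy, scipy, OpenCV 4.12 (cv2) and the standard library are available. Lean on these libraries where they do the work, as an engineer would, in place of code of your own. Each camera call takes 0.05 s, during which the arm holds its last target. There are 200 camera calls.

## Task

Index the sample carousel by one station so that the tall vial comes under the read head: with a fingertip press the dished index plunger down to free the carousel, turn the carousel, and let the plunger spring fully back up in the next notch so that the carousel is locked there. Lift, tip or take out none of the vials, and leave the other things on the bench where they stand.

Things in the scene. Friction and masses are not known exactly. Their poses are not given: they have to be found in the camera images.
- changer: hand-indexed sample changer, fixed to the bench: round pedestal with a fixed steel index flange 236 mm across, 34 to 42 mm above the bench, with eight 11.5 mm notches in its rim, 45 deg apart. Origin: on the carousel's axis at bench height, z up; +x points to the read head's column (22 mm rod, 178 mm from the axis, 232 mm tall), on the side away from the robot, turned by at most 23 deg
- carousel_axis (a point): point on the carousel's vertical turning axis at the top face of the dark grey turntable (192 mm across, top 54 mm above the bench). A hub 60 mm across stands 14 mm above it. Eight white open sleeves, 35 mm outside, 30 mm inside, 22 mm tall, stand 45 deg apart on a circle of 70 mm radius; some hold vials
- carousel (a joint): angle of the turntable, rad: 0 at the start, grows anticlockwise seen from above; locked (within about 0.015) at multiples of 0.785 while the plunger is up in a notch. Unlocked it turns either way without stops and stays where it is left (friction 0.08 N m, about 0.6 N at the plunger, and some drag)
- plunger (a joint): how far the index plunger is pressed down, m: 0 up, 0.012 fully down; spring 3.5 N at the top, 8.5 N at the bottom. It frees the carousel once pressed more than 0.009. Let go between notches it rises only to about 0.0085, slides along below the flange, and springs up by itself (centring over the last 3 mm or so) where its cross pin meets the next notch
- plunger_dish (a point): centre of the floor of the grey round finger dish on the plunger: 45 mm outside, 39 mm inside, floor 80 mm above the bench when up, rim 4 mm higher, dish 10 mm thick. Its 12 mm upright stem passes through the end boss (28 mm across, top 60 mm above the bench) of the turntable's arm, 134 mm from the axis, and goes round with the turntable. Starts on the robot's side, opposite the head
- read_point (a point): centre of the read head's lens, 170 mm above the bench, looking straight down at the sleeve at the reading station, 70 mm from the carousel's axis. The head is a black cylinder 34 mm across on a boom from the column, its upper end 224 mm above the bench
- tall_vial: the tall glass vial with white screw cap, 27 mm across and 92 mm tall (all the other vials are 61 mm tall), loose in a sleeve. It starts in one of the two sleeves next to the one under the read head, on the left or on the right. Origin: centre of its underside, 56 mm above the bench
- vial_head: 61 mm tall, 27 mm wide glass vial in the sleeve that is under the read head at the start. Origin: centre of its underside
- vial_beside: 61 mm vial in the sleeve on the other side of the read head from the tall one. Origin: centre of its underside
- vial_c: another 61 mm vial in a sleeve of the carousel. Origin: centre of its underside
- vial_d: another 61 mm vial in a sleeve of the carousel. Origin: centre of its underside
- stray_vial: a 61 mm vial standing on the bench left of the changer, about 220 mm from its axis. Origin: centre of its underside
- beaker: glass beaker, 68 mm across and 90 mm tall, on the bench right of the changer, about 245 mm from its axis. Origin: centre of its underside
- reagent: amber bottle, 68 mm across, 150 mm tall, on the left of the bench. Origin: centre of its underside
- jar: white jar, 64 mm across, 75 mm tall, on the right of the bench. Origin: centre of its underside
- mouse: black computer mouse, about 102 by 60 by 34 mm, on the bench at the right front. Origin: under its middle
- spatula: steel double-ended spatula, 185 mm long and 4 mm thick, lying flat on the bench at the left front. Origin: under its middle

How it is judged:
By the outcome, as a careful person would: the job done as asked, in the order asked, and still so for the second after the job is handed in, with the robot touching nothing.
It also fails if it takes over 45 s, if anything falls off the work surface, if the arm or the gripper's body presses on something with over 40 N, if the wrist force passes 120 N, or if a joint passes its speed limit or range.

## Working session

There is one attempt and no reset: what is moved stays moved. The work goes in short steps, Python scripts to look and compute and a tool call to move; the robot and the scene stay as the last step left them, time stands still between calls to the robot, and variables do not carry over. Pictures are saved under pics/ and viewed, at most 11 in all, crops included, and the job is handed in when it is done.

Besides the shell and the picture viewer there is one more tool, called after ">>>" as name(argument=value, ...) on one line, values as JSON. jog_arm: Moves the arm, as the interface text tells. Its arguments: {"type":"object","properties":{"increments":{"type":"array"},"hand":{"type":"number"},"grip_force":{"type":"number"}},"required":["increments"]}

```bash
mkdir -p pics; python3 - <<'E'
from station import r,cams
import cv2,numpy as np
for n in("scene","top"):
    c=cams.camera(n);cv2.imwrite(f"pics/{n}0.png",c["color"][:,:,::-1]);print(n,c["fx"],c["fy"],c["cx"],c["cy"],np.round(c["extrinsics"],4).tolist(),[k for k in c])
s=r.state();print(s,r.pinch_z)
E
```

```text
scene 371.0112197723565 371.0112197723565 317.53024549955626 201.77824085640214 [[-0.5315, -0.5878, 0.6099, 1.1695], [0.8469, -0.3821, 0.3698, 0.3456], [0.0157, 0.7131, 0.7009, 0.8347], [0.0, 0.0, 0.0, 1.0]] ['color', 'fx', 'fy', 'cx', 'cy', 'extrinsics']
top 485.1648593104312 485.1648593104312 322.68939826394313 200.0851444137259 [[0.1098, 0.9725, -0.2055, 0.1834], [-0.9939, 0.1086, -0.0173, -0.0495], [0.0055, 0.2062, 0.9785, 1.7934], [0.0, 0.0, 0.0, 1.0]] ['color', 'fx', 'fy', 'cx', 'cy', 'extrinsics']
{'time_s': 0.1, 'joints': array([-75.50434959,  36.05230377,   2.20077035,  86.99080631,
        -1.54538627,  57.0834785 ,  -1.14417367]), 'joint_velocities': array([ 0.01822184, -0.12308602, -0.03668741, -0.18749651, -0.02744014,
       -0.04243791, -0.03579806]), 'joint_efforts': array([ 2.80255394e-03, -5.64536619e+01,  1.23027842e+00, -1.93975478e+01,
        1.11969514e-02,  5.48542914e-03,  1.36271495e-05]), 'eef_pos': array([0.20350975, 0.61672918, 0.23049228]), 'tool_rot': array([-1.79903039e+02,  1.10802082e-03,  1.61738469e+02]), 'wrist_force': array([ 0.36229079, -0.76823144, -0.22284386]), 'wrist_torque': array([-0.02276107,  0.04662489, -0.01591075]), 'finger_force': 0.0, 'grip_width': 0.08533524156795001} 0.0187
```

View pics/scene0.png

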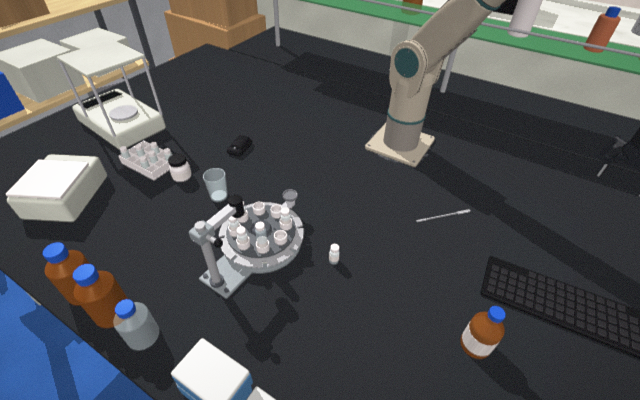

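View pics/top0.png

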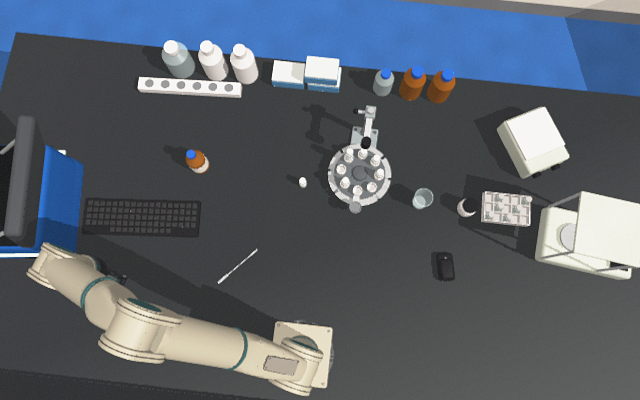

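The scene view shows the changer at about (262,235), its dish at (290,197) and the column at (208,255). In the top view the carousel is at (360,174), the dish at (355,207), the head at (366,143) and the column at (370,112). I'll enlarge both.

```bash
cat > h.py <<'E'
import numpy as np,cv2
from station import r,cams
def ray(c,u,v):
    E=np.array(c["extrinsics"]);d=E[:3,:3]@np.array([(u-c["cx"])/c["fx"],-(v-c["cy"])/c["fy"],-1]);return E[:3,3],d
def atz(c,u,v,z):
    o,d=ray(c,u,v);return o+d*(z-o[2])/d[2]
def proj(c,P):
    E=np.array(c["extrinsics"]);p=(np.atleast_2d(P)-E[:3,3])@E[:3,:3]
    return np.c_[c["cx"]+c["fx"]*p[:,0]/-p[:,2],c["cy"]-c["fy"]*p[:,1]/-p[:,2]]
E
python3 - <<'E'
import cv2,numpy as np
a=cv2.imread("pics/top0.png")[95:220,300:440];b=cv2.imread("pics/scene0.png")[180:300,190:345]
a=cv2.resize(a,(560,500),interpolation=3);cv2.imwrite("pics/topc.png",a)
cv2.imwrite("pics/scec.png",cv2.resize(b,None,fx=5,fy=5,interpolation=3)[:600,:800])
from h import *
c=cams.camera("top")
for n,u,v,z in(("axis",360,174,.054),("dish",355,207,.084),("col",370,112,.232),("head",366,143,.224)):print(n,atz(c,u,v,z).round(3))
E
```

```text
axis [ 0.662 -0.145  0.054]
dish [ 0.53  -0.137  0.084]
col [ 0.836 -0.149  0.232]
head [ 0.726 -0.146  0.224]
```

View pics/topc.png

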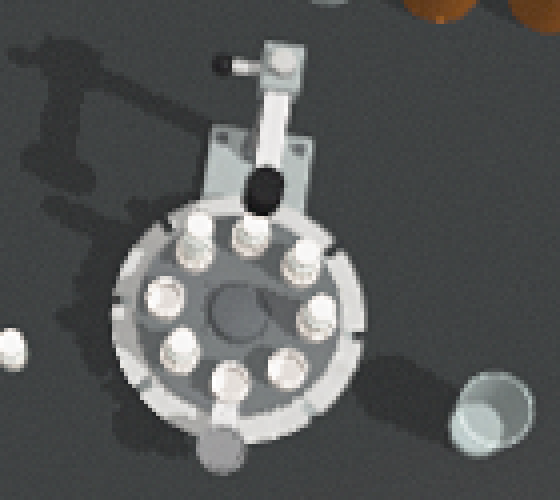

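View pics/scec.png

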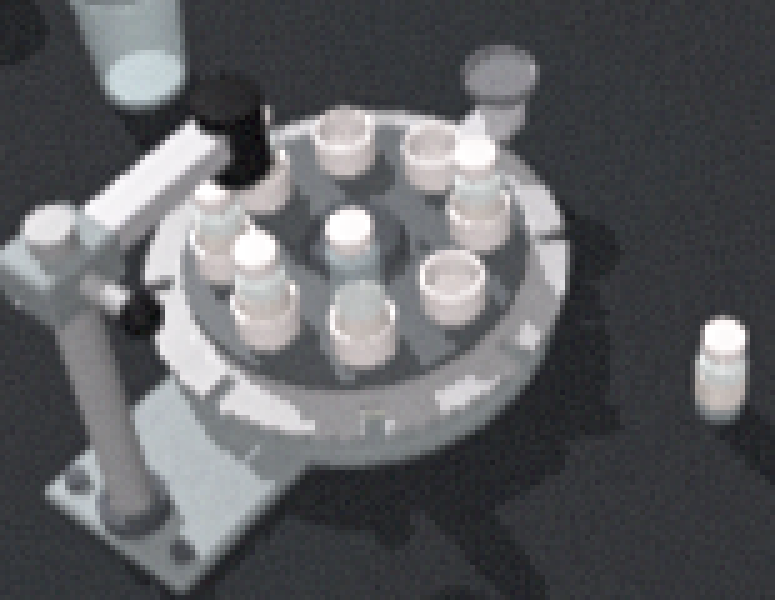

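```bash
python3 - <<'E'
from h import *
from scipy.optimize import least_squares
T=cams.camera("top");S=cams.camera("scene")
def pts(p):
    a=p[2];R=np.array([[np.cos(a),-np.sin(a)],[np.sin(a),np.cos(a)]])
    f=lambda x,y,z:np.r_[R@[x,y]+p[:2],z]
    return f
obs=[(T,(359.5,173),(0,0,.068)),(T,(355.5,207.5),(-.134,0,.084)),(T,(370.5,110.7),(.178,0,.232)),(S,(290.2,194.8),(-.134,0,.084)),(S,(199.4,225),(.178,0,.232))]
def res(p):
    f=pts(p);return np.concatenate([(proj(c,f(*X))[0]-uv) for c,uv,X in obs])
s=least_squares(res,[.66,-.145,0]);p=s.x;print(p.round(4),np.degrees(p[2]),s.fun.reshape(-1,2).round(1).tolist())
f=pts(p)
print("dish",f(-.134,0,.08))
for k in(1,-1):
  for h in(.117,.148):
    P=f(.07*np.cos(np.pi/4),k*.07*np.sin(np.pi/4),h);t=proj(T,P)[0];q=proj(S,P)[0]
    print(k,h,((t-[300,95])*4).round(),((q-[190,180])*5).round())
E
```

```text
[ 0.665  -0.1424 -0.0416] -2.384732120436351 [[0.1, -0.8], [-0.6, -0.8], [-0.1, -0.7], [-0.2, -1.2], [0.4, -0.9]]
dish [ 0.53113338 -0.13678355  0.08      ]
1 0.117 [196. 234.] [355. 261.]
1 0.148 [198. 224.] [349. 220.]
-1 0.117 [305. 250.] [212. 179.]
-1 0.148 [309. 240.] [203. 138.]
```

The tall vial is on the left (+y), so the carousel must turn clockwise and the dish moves toward +y. I'll move above the dish with the fingers shut.

>>> jog_arm(increments=[{"x": 0.026, "y": -0.038, "spin": -4.3}, {"x": 0.026, "y": -0.038, "spin": -4.3}, {"x": 0.026, "y": -0.038, "spin": -4.3}, {"x": 0.026, "y": -0.038, "spin": -4.3}, {"x": 0.026, "y": -0.038, "spin": -4.3}, {"x": 0.026, "y": -0.038, "spin": -4.3}, {"x": 0.026, "y": -0.038, "spin": -4.3}, {"x": 0.026, "y": -0.038, "spin": -4.3}, {"x": 0.026, "y": -0.038, "spin": -4.3}, {"x": 0.026, "y": -0.038, "spin": -4.3}, {"x": 0.006, "y": -0.038, "spin": -4.3}, {"x": 0.006, "y": -0.038, "spin": -4.3}, {"x": 0.006, "y": -0.038, "spin": -4.3}, {"x": 0.006, "y": -0.038, "spin": -4.3}, {"x": 0.006, "y": -0.038, "spin": -4.3}, {"x": 0.006, "y": -0.038, "spin": -4.3}, {"x": 0.006, "y": -0.038, "spin": -4.3}, {"x": 0.006, "y": -0.038, "spin": -4.3}, {"x": 0.006, "y": -0.036, "z": -0.02, "spin": -4.3}, {"x": 0.006, "y": -0.03, "z": -0.02, "spin": -4.3}], hand=0)

```text
schema error: expected keys x, y, z, spin
```

>>> jog_arm(increments=[{"z": -0.02}, {"z": -0.02}, {}, {}])

```text
schema error: expected keys x, y, z, spin
```

```bash
python3 - <<'E'
from h import *
c=cams.camera("wrist");cv2.imwrite("pics/w1.png",c["color"][:,:,::-1]);print(c["fx"],c["cx"],c["cy"],np.round(c["extrinsics"],4).tolist())
s=r.state();print(s["eef_pos"],s["tool_rot"],s["wrist_force"],s["grip_width"])
E
```

```text
309.70691628693146 319.23350602233927 197.94461424837255 [[0.3144, -0.9137, -0.2576, 0.1377], [0.9493, 0.3022, 0.0868, 0.6391], [-0.0014, -0.2718, 0.9623, 0.372], [0.0, 0.0, 0.0, 1.0]]
[0.20364858 0.61707802 0.23100053] [-1.79964999e+02 -6.38219371e-05  1.61732111e+02] [ 0.62721531 -0.39256668 -0.16739381] 0.08548421381278197
```

View pics/w1.png

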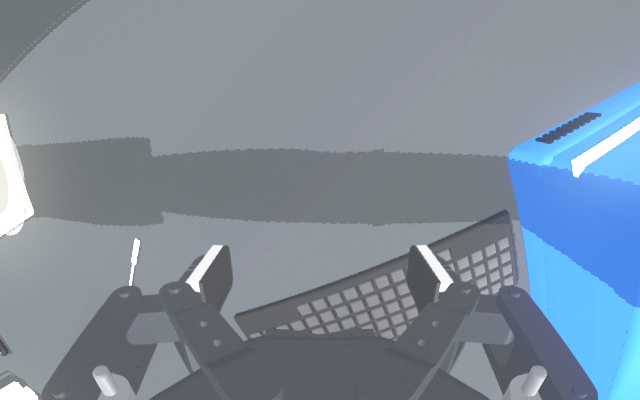

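The schema needs all four keys in every row, so I'll resend it. This picture only shows the bench under the start pose.

>>> jog_arm(increments=[{"x": 0.026, "y": -0.038, "z": 0, "spin": -4.3}, {"x": 0.026, "y": -0.038, "z": 0, "spin": -4.3}, {"x": 0.026, "y": -0.038, "z": 0, "spin": -4.3}, {"x": 0.026, "y": -0.038, "z": 0, "spin": -4.3}, {"x": 0.026, "y": -0.038, "z": 0, "spin": -4.3}, {"x": 0.026, "y": -0.038, "z": 0, "spin": -4.3}, {"x": 0.026, "y": -0.038, "z": 0, "spin": -4.3}, {"x": 0.026, "y": -0.038, "z": 0, "spin": -4.3}, {"x": 0.026, "y": -0.038, "z": 0, "spin": -4.3}, {"x": 0.026, "y": -0.038, "z": 0, "spin": -4.3}, {"x": 0.007, "y": -0.038, "z": 0, "spin": -4.3}, {"x": 0.007, "y": -0.038, "z": 0, "spin": -4.3}, {"x": 0.007, "y": -0.038, "z": 0, "spin": -4.3}, {"x": 0.007, "y": -0.038, "z": 0, "spin": -4.3}, {"x": 0.007, "y": -0.038, "z": 0, "spin": -4.3}, {"x": 0.007, "y": -0.038, "z": 0, "spin": -4.3}, {"x": 0.007, "y": -0.038, "z": 0, "spin": -4.3}, {"x": 0.007, "y": -0.038, "z": -0.02, "spin": -4.3}, {"x": 0.006, "y": -0.038, "z": -0.02, "spin": -4.3}, {"x": 0.006, "y": -0.032, "z": -0.02, "spin": -4.3}], hand=0)

```text
time_s: 2.8
eef_pos: [0.532, -0.1383, 0.1709]
tool_rot: [180.0, 0.0, 75.6]
wrist_force: [1.8, 0.6, 0.1]
grip_width: -0.0005
finger_force: 0.0
```

>>> jog_arm(increments=[{"x": 0, "y": 0, "z": -0.02, "spin": 0}, {"x": 0, "y": 0, "z": -0.01, "spin": 0}, {"x": 0, "y": 0, "z": 0, "spin": 0}, {"x": 0, "y": 0, "z": 0, "spin": 0}])

```text
time_s: 3.3
eef_pos: [0.5323, -0.1364, 0.142]
tool_rot: [179.9, -0.0, 75.8]
wrist_force: [0.8, -0.2, 0.4]
grip_width: 0.0002
finger_force: 0.0
```

```bash
python3 - <<'E'
from h import *
c=cams.camera("wrist");cv2.imwrite("pics/w2.png",c["color"][:,:,::-1]);print(c["fx"],c["cx"],c["cy"],np.round(c["extrinsics"],4).tolist())
s=r.state();print(s["eef_pos"],s["tool_rot"],s["wrist_force"],s["grip_width"])
E
```

```text
309.70691628693146 319.23350602233927 197.94461424837255 [[0.9691, 0.2376, 0.0659, 0.5485], [-0.2465, 0.9325, 0.2639, -0.0692], [0.0012, -0.272, 0.9623, 0.2832], [0.0, 0.0, 0.0, 1.0]]
[ 0.53232982 -0.13640767  0.14212239] [ 1.79913132e+02 -1.71488564e-02  7.57809292e+01] [0.13427442 0.72858578 1.16106366] 0.00016675254740767091
```

View pics/w2.png

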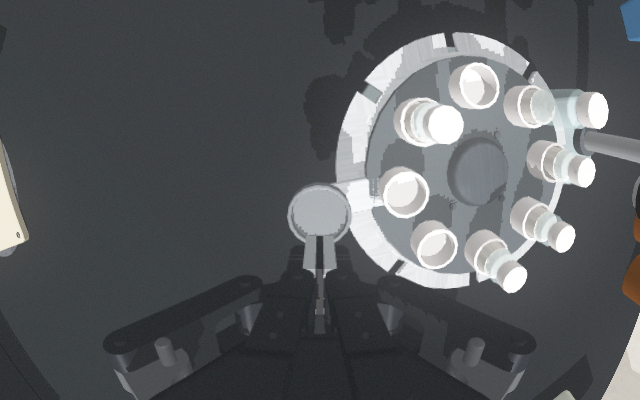

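The dish rim is at about (320,213), spanning 288–352 by 183–242. The hub top is at about (479,172). The finger tips end near (320,237).

```bash
python3 - <<'E'
from h import *
c=cams.camera("wrist");E=np.array(c["extrinsics"])
def w(u,v,z):
    x,y=u-c["cx"],v-c["cy"];R=np.hypot(x,y);t=R/c["fx"];d=E[:3,:3]@np.array([np.sin(t)*x/R,-np.sin(t)*y/R,-np.cos(t)])
    return E[:3,3]+d*(z-E[2,3])/d[2]
for n,u,v,z in(("dish",320,213,.084),("dl",288,212,.084),("dr",352,212,.084),("dt",320,183,.084),("hub",479,172,.068)):print(n,w(u,v,z).round(4))
E
```

```text
dish [ 0.5328 -0.1343  0.084 ]
dl [ 0.5119 -0.1283  0.084 ]
dr [ 0.5541 -0.139   0.084 ]
dt [ 0.5379 -0.1141  0.084 ]
hub [ 0.6592 -0.1386  0.068 ]
```

>>> jog_arm(increments=[{"x": 0, "y": 0, "z": -0.015, "spin": 0}, {"x": 0, "y": 0, "z": -0.015, "spin": 0}, {"x": 0, "y": 0, "z": -0.015, "spin": 0}, {"x": 0, "y": 0, "z": -0.008, "spin": 0}, {"x": 0, "y": 0, "z": -0.005, "spin": 0}, {"x": 0, "y": 0, "z": -0.003, "spin": 0}, {"x": 0, "y": 0, "z": 0, "spin": 0}, {"x": 0, "y": 0, "z": 0, "spin": 0}])

```text
time_s: 4.4
eef_pos: [0.5319, -0.1368, 0.0806]
tool_rot: [180.0, -0.0, 75.7]
wrist_force: [-0.9, -0.3, 0.6]
grip_width: 0.0001
finger_force: 0.0
```

>>> jog_arm(increments=[{"x": 0, "y": 0, "z": -0.003, "spin": 0}, {"x": 0, "y": 0, "z": -0.003, "spin": 0}, {"x": 0, "y": 0, "z": 0, "spin": 0}, {"x": 0, "y": 0, "z": 0, "spin": 0}])

```text
time_s: 4.9
eef_pos: [0.5321, -0.1368, 0.0746]
tool_rot: [180.0, -0.0, 75.7]
wrist_force: [-1.0, 0.4, 5.1]
grip_width: -0.0003
finger_force: 2.5
```

```bash
python3 - <<'E'
from h import *
c=cams.camera("wrist");cv2.imwrite("pics/w3.png",cv2.resize(c["color"][120:300,220:500,::-1],None,fx=2.8,fy=2.8))
s=r.state();print(s["eef_pos"],s["wrist_force"])
E
```

```text
[ 0.53209312 -0.13681357  0.07460831] [0.68217481 0.51051834 4.91383303]
```

View pics/w3.png

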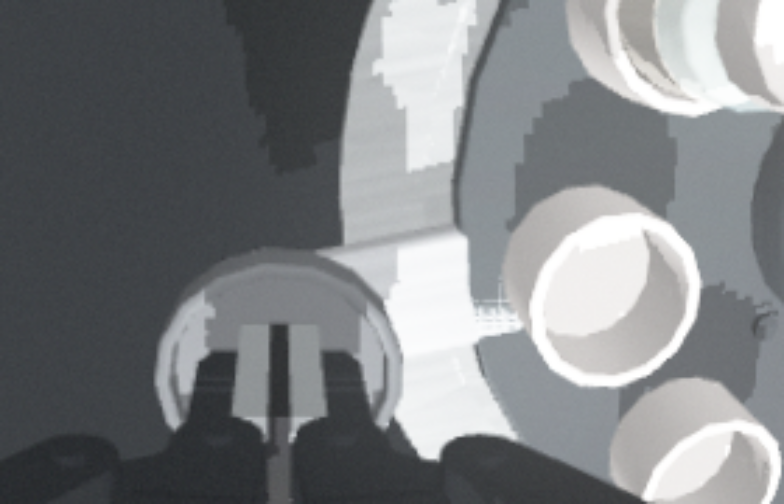

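The fingers are inside the dish, pressed down 5.4 mm at 5 N, which matches the spring. Next come the full press and the arc increments.

>>> jog_arm(increments=[{"x": 0, "y": 0, "z": -0.003, "spin": 0}, {"x": 0, "y": 0, "z": -0.0026, "spin": 0}, {"x": 0, "y": 0, "z": 0, "spin": 0}, {"x": 0, "y": 0, "z": 0, "spin": 0}])

```text
time_s: 5.45
eef_pos: [0.5321, -0.1368, 0.0692]
tool_rot: [179.9, -0.0, 75.7]
wrist_force: [-0.2, 1.4, 6.0]
grip_width: 0.0
finger_force: 3.7
```

```bash
python3 - <<'E'
import numpy as np
a=np.radians(177.6-np.arange(0,61,2));p=.134*np.c_[np.cos(a),np.sin(a)]
for k,d in enumerate(np.diff(p,axis=0)):print(2*k+2,d.round(4))
E
```

```text
2 [0.0003 0.0047]
4 [0.0004 0.0047]
6 [0.0006 0.0046]
8 [0.0008 0.0046]
10 [0.0009 0.0046]
12 [0.0011 0.0045]
14 [0.0012 0.0045]
16 [0.0014 0.0045]
18 [0.0016 0.0044]
20 [0.0017 0.0044]
22 [0.0019 0.0043]
24 [0.002  0.0042]
26 [0.0022 0.0042]
28 [0.0023 0.0041]
30 [0.0024 0.004 ]
32 [0.0026 0.0039]
34 [0.0027 0.0038]
36 [0.0028 0.0037]
38 [0.003  0.0036]
40 [0.0031 0.0035]
42 [0.0032 0.0034]
44 [0.0033 0.0033]
46 [0.0034 0.0032]
48 [0.0036 0.003 ]
50 [0.0037 0.0029]
52 [0.0038 0.0028]
54 [0.0039 0.0027]
56 [0.0039 0.0025]
58 [0.004  0.0024]
60 [0.0041 0.0022]
```

>>> jog_arm(increments=[{"x": 0.0003, "y": 0.0047, "z": 0, "spin": 0}, {"x": 0.0004, "y": 0.0047, "z": 0, "spin": 0}, {"x": 0.0006, "y": 0.0046, "z": 0, "spin": 0}, {"x": 0.0008, "y": 0.0046, "z": 0, "spin": 0}, {"x": 0, "y": 0, "z": 0, "spin": 0}, {"x": 0, "y": 0, "z": 0, "spin": 0}])

```text
time_s: 6.2
eef_pos: [0.5345, -0.1181, 0.0693]
tool_rot: [179.9, -0.0, 75.7]
wrist_force: [-0.3, 1.0, 7.5]
grip_width: -0.0004
finger_force: 3.6
```

```bash
python3 - <<'E'
from h import *
c=cams.camera("wrist");cv2.imwrite("pics/w4.png",cv2.resize(c["color"][20:300,220:620,::-1],None,fx=2,fy=2))
E
```

```text
(no output)
```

View pics/w4.png

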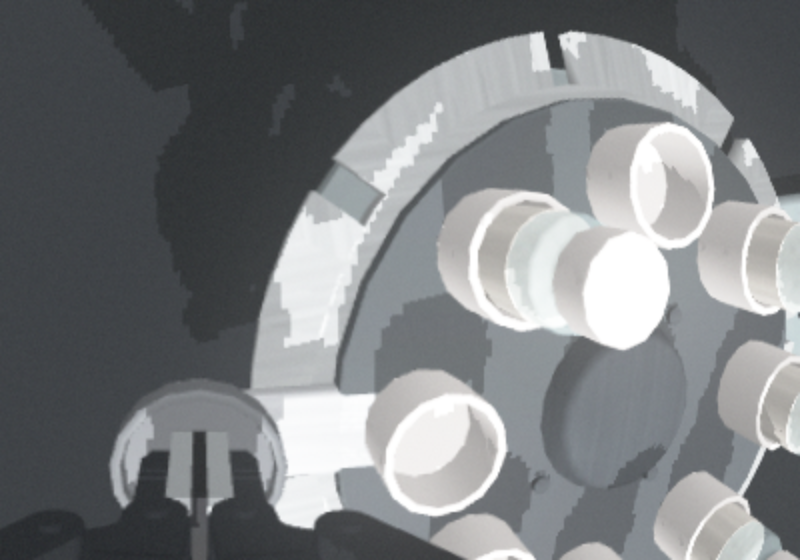

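The carousel turns with the finger, which still sits in the dish at (200,450). The next notch shows at (350,190). I'll carry on to about 36° while still pressed.

>>> jog_arm(increments=[{"x": 0.0009, "y": 0.0046, "z": 0, "spin": 0}, {"x": 0.0011, "y": 0.0045, "z": 0, "spin": 0}, {"x": 0.0012, "y": 0.0045, "z": 0, "spin": 0}, {"x": 0.0014, "y": 0.0045, "z": 0, "spin": 0}, {"x": 0.0016, "y": 0.0044, "z": 0, "spin": 0}, {"x": 0.0017, "y": 0.0044, "z": 0, "spin": 0}, {"x": 0.0019, "y": 0.0043, "z": 0, "spin": 0}, {"x": 0.002, "y": 0.0042, "z": 0, "spin": 0}, {"x": 0.0022, "y": 0.0042, "z": 0, "spin": 0}, {"x": 0.0023, "y": 0.0041, "z": 0, "spin": 0}, {"x": 0.0024, "y": 0.004, "z": 0, "spin": 0}, {"x": 0.0026, "y": 0.0039, "z": 0, "spin": 0}, {"x": 0.0027, "y": 0.0038, "z": 0, "spin": 0}, {"x": 0.0028, "y": 0.0037, "z": 0, "spin": 0}, {"x": 0, "y": 0, "z": 0, "spin": 0}, {"x": 0, "y": 0, "z": 0.0025, "spin": 0}, {"x": 0, "y": 0, "z": 0, "spin": 0}])

```text
time_s: 8.38
eef_pos: [0.5614, -0.0592, 0.0716]
tool_rot: [179.9, -0.0, 75.7]
wrist_force: [1.0, -0.5, 6.5]
grip_width: 0.0
finger_force: 3.1
```

```bash
python3 - <<'E'
from h import *
c=cams.camera("wrist");cv2.imwrite("pics/w5.png",cv2.resize(c["color"][20:300,220:620,::-1],None,fx=2,fy=2))
E
```

```text
(no output)
```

View pics/w5.png

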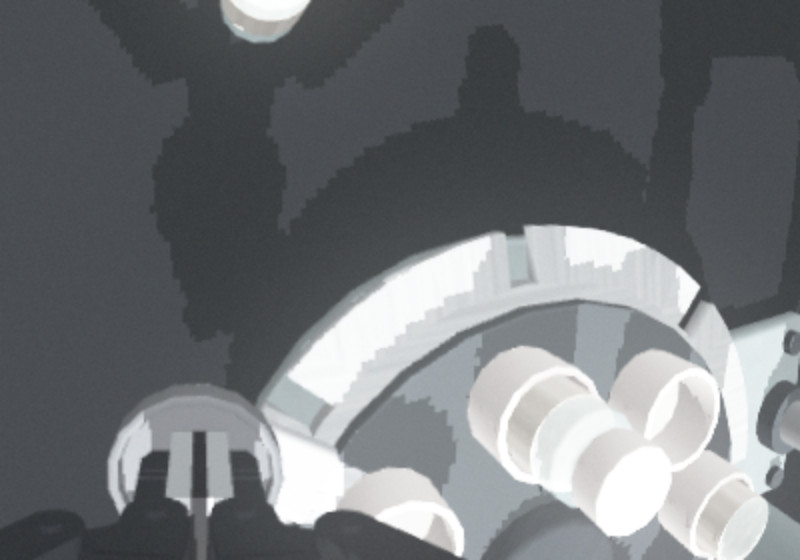

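The notch at (300,400) is just ahead of the arm. The plunger is relieved to about 8.4 mm, still beneath the flange. I'll ease it forward to the notch.

>>> jog_arm(increments=[{"x": 0.0015, "y": 0.0018, "z": 0, "spin": 0}, {"x": 0.0015, "y": 0.0018, "z": 0, "spin": 0}, {"x": 0.0015, "y": 0.0018, "z": 0, "spin": 0}, {"x": 0.0016, "y": 0.0018, "z": 0, "spin": 0}, {"x": 0.0016, "y": 0.0017, "z": 0, "spin": 0}, {"x": 0.0016, "y": 0.0017, "z": 0, "spin": 0}, {"x": 0, "y": 0, "z": 0, "spin": 0}, {"x": 0, "y": 0, "z": 0, "spin": 0}])

```text
time_s: 9.43
eef_pos: [0.5705, -0.0487, 0.0716]
tool_rot: [179.9, -0.0, 75.7]
wrist_force: [1.1, -1.2, 5.8]
grip_width: -0.0001
finger_force: 3.2
```

>>> jog_arm(increments=[{"x": 0.0017, "y": 0.0017, "z": 0.0005, "spin": 0}, {"x": 0.0017, "y": 0.0017, "z": 0, "spin": 0}, {"x": 0.0017, "y": 0.0016, "z": 0, "spin": 0}, {"x": 0, "y": 0, "z": 0, "spin": 0}, {"x": 0, "y": 0, "z": 0, "spin": 0}])

```text
time_s: 10.05
eef_pos: [0.5758, -0.0434, 0.072]
tool_rot: [179.9, -0.0, 75.7]
wrist_force: [-0.4, -0.3, 6.3]
grip_width: 0.0003
finger_force: 3.1
```

```bash
python3 - <<'E'
from h import *
c=cams.camera("wrist");cv2.imwrite("pics/w6.png",cv2.resize(c["color"][20:300,220:620,::-1],None,fx=2,fy=2))
print(r.state()["wrist_force"])
E
```

```text
[ 0.36223822 -0.01605372  5.55480043]
```

View pics/w6.png

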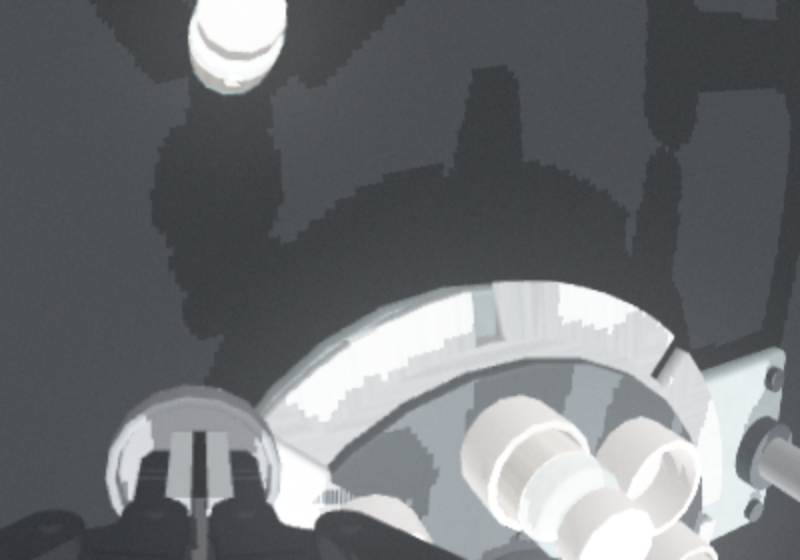

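The notch is hidden under the arm now, at about 45°. I'll test by lifting 1.5 mm. If the dish follows and keeps pushing, the pin is in the notch.

>>> jog_arm(increments=[{"x": 0, "y": 0, "z": 0.0015, "spin": 0}, {"x": 0, "y": 0, "z": 0, "spin": 0}, {"x": 0, "y": 0, "z": 0, "spin": 0}])

```text
time_s: 10.48
eef_pos: [0.5758, -0.0434, 0.0735]
tool_rot: [179.9, -0.0, 75.7]
wrist_force: [0.6, 0.1, 5.8]
grip_width: 0.0001
finger_force: 2.8
```

The force holds at 6.5 mm depth, so the pin is in the notch. Now I'll lift off, checking contact at 4 mm depth on the way.

>>> jog_arm(increments=[{"x": 0, "y": 0, "z": 0.0015, "spin": 0}, {"x": 0, "y": 0, "z": 0.001, "spin": 0}, {"x": 0, "y": 0, "z": 0, "spin": 0}, {"x": 0, "y": 0, "z": 0, "spin": 0}])

```text
time_s: 10.98
eef_pos: [0.5759, -0.0432, 0.0759]
tool_rot: [179.9, -0.0, 75.7]
wrist_force: [3.5, 0.7, 4.7]
grip_width: -0.0
finger_force: 2.3
```

>>> jog_arm(increments=[{"x": 0, "y": 0, "z": 0.002, "spin": 0}, {"x": 0, "y": 0, "z": 0.003, "spin": 0}, {"x": 0, "y": 0, "z": 0.005, "spin": 0}, {"x": 0, "y": 0, "z": 0.01, "spin": 0}, {"x": 0, "y": 0, "z": 0.02, "spin": 0}, {"x": 0, "y": 0, "z": 0.03, "spin": 0}, {"x": -0.02, "y": 0, "z": 0.03, "spin": 0}, {"x": -0.04, "y": 0.02, "z": 0.03, "spin": 0}, {"x": -0.04, "y": 0.04, "z": 0.02, "spin": 0}, {"x": -0.02, "y": 0.04, "z": 0, "spin": 0}, {"x": 0, "y": 0.04, "z": 0, "spin": 0}, {"x": 0, "y": 0.04, "z": 0, "spin": 0}, {"x": 0, "y": 0.04, "z": 0, "spin": 0}, {"x": 0, "y": 0.04, "z": 0, "spin": 0}, {"x": 0, "y": 0, "z": 0, "spin": 0}, {"x": 0, "y": 0, "z": 0, "spin": 0}])

```text
time_s: 12.98
eef_pos: [0.4546, 0.2156, 0.2258]
tool_rot: [-180.0, 0.1, 75.7]
wrist_force: [-0.3, -1.1, -0.2]
grip_width: 0.0003
finger_force: 0.0
```

```bash
python3 - <<'E'
from h import *
T=cams.camera("top");S=cams.camera("scene")
a=cv2.resize(T["color"][95:220,300:440,::-1],(420,375),interpolation=3);b=cv2.resize(S["color"][180:305,190:345,::-1],None,fx=3,fy=3,interpolation=3)[:375,:380]
cv2.imwrite("pics/f.png",np.hstack([a,b]))
ax=np.array([.665,-.1415]);
for nm,rad,ang,z in(("dish_up",.134,132.6,.084),("dish8.5",.134,132.6,.0755),("dish41",.134,136.6,.084),("tallcap",.07,-2.4,.148)):
    P=np.r_[ax+rad*np.array([np.cos(np.radians(ang)),np.sin(np.radians(ang))]),z]
    print(nm,((proj(T,P)[0]-[300,95])*3).round(1),((proj(S,P)[0]-[190,180])*3+[420,0]).round(1))
E
```

```text
dish_up [ 90.5 291.7] [776.2 105.2]
dish8.5 [ 90.3 293.2] [776.2 111.5]
dish41 [ 95.3 297.6] [774.2  98.1]
tallcap [191.4 157.4] [568.7 121.7]
```

View pics/f.png

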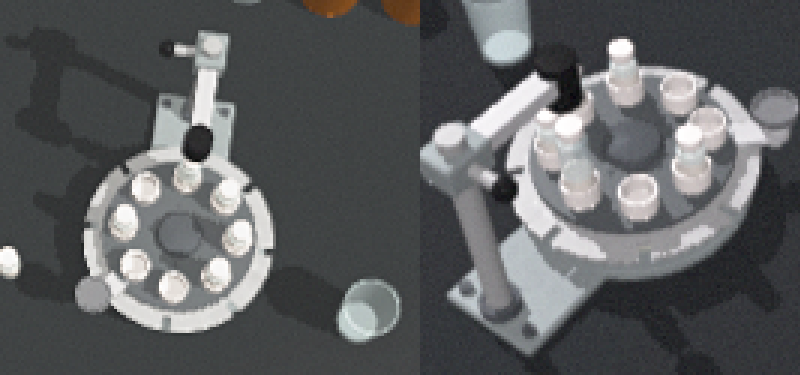

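The dish shows up at (92,294) in the top half and (775,108) in the scene half, which is the raised height one station on. The tall vial's cap is at (568,125), under the head. All vials are standing and the other items in view have not moved.

```bash
python3 -c "
from station import r
print(r.close_job())"
```

```text
the job is handed in; nothing more can be done
None
```

I turned the carousel one station clockwise, so the tall vial is under the read head, with the plunger up and locked in the next notch; the last pictures show all vials standing, and the job is handed in with no verdict returned.

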